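# Load a cutting ring under the spring flap of a ring clamp

### The arm

A 6-joint arm with a two-finger parallel gripper is mounted at the origin on a cart in front of the work surface, level with it; the furniture and walls round the work are solid. World frame = base frame: x ahead of the robot, y to its left, z up, the work surface at z = 0. Lengths are in m, angles in degrees, forces in N, time in s.
With the tool pointing down it reaches from about 0.4 to 0.825 m from the base axis. Payload 7 kg.
Tool frame: the origin (TCP) lies midway between the tips of the shut fingers; the grasp point (between the pads) lies 19 mm behind it; z points along the fingers, y is the line along which they close (so a half turn about z gives the same grasp; the last joint's range is limited). The gripper opens to 88 mm and grips with 3 to 60 N. Pads are 19 mm wide; open, the fingers measure 130 mm over their backs; the gripper's body (78 mm by 193 mm) begins 47 mm behind the grasp point.
Start: joints at [81.939, 20.546, 0.682, 0, -70.136, -16.507], TCP at [0.281, 0.614, 0.227] pointing down, gripper open.
Joint ranges: [-176.03, 176.03], [-82.01, 121.73], [-58.28, 71.71], [-173.87, 95.51], [-174.79, -0.11], [-173.66, 173.66]. Speed limits (degrees/s): [136.94, 136.94, 172.46, 180, 180, 180].

### API

Orientations are given as [roll, pitch, yaw] about the fixed x, y, z axes, in that order (R = Rz(yaw) Ry(pitch) Rx(roll)).
In Python, from plant import r gives the robot as it stands. The module is installed in compiled form; this text tells all that it offers.
- The arm moves only by the tool play_rows, never from a script. Its argument "rows" is a list of rows, each an object with "slide": the shift along the tool's x, y, z as a fraction of full scale, a list of three; "delta_rot": the turn, a rotation vector about the tool's x, y, z as a fraction of full scale, a list of three; "fingers": the opening, from -1 (shut) to 1 (fully open). In form: [{"slide": [x, y, z], "delta_rot": [rx, ry, rz], "fingers": fingers}, ...]. A call has 1 to 8 rows; each row shifts and turns the commanded pose from where the row before left it, along the tool's axes as they then stand; what a row does not reach is not made up. Full scale, the value 1, is 0.15 m for a shift and 0.08 rad for a turn. A row lasts 1/8 s, in which the tool goes at most 62.5 mm and 10.7 degrees, less where a joint would pass 70% of its speed; a pose out of reach is approached as far as the arm can. A call with a number of a shift or a turn outside -1 to 1 is refused whole. A call with a gripper value outside its range is refused whole. The fingers move at their own pace and stop on an object; "squeeze" is the grip in N (left out, the last holds). Time passes only in rows, so rows that do not move let the fingers close. It gives the time, the measured TCP pose, the force, the opening and the grip force at its end, in the units of the state.
- r.get_state(): the state, without advancing time (a new reading comes with each control period).
- r.capture(name): name is "scene" or "side" or "wrist"; returns a dict with "image" (384x512x3 uint8, blue, green, red), "fx", "fy", "cx", "cy" (pixels), "R" (3x3) and "t" (3): a world point X has camera coordinates R X + t; the wrist camera has in their place "T_tool_cam" (4x4, takes a point from camera to tool coordinates, whose origin is the TCP and whose axes are the flange's). Camera axes: x right, y down, z forward; pixel columns grow to the right and rows downward; lengths in m; the calibration is good to about 2 mm. A picture is of the moment at which its call begins: read the wrist's pose just before it. There is no depth.
- r.close_job(): hands the job in; it is judged then, once.
The state is a dict: "time_s": time; "joints": joint angles; "qd": joint speeds; "joint_torque": joint torques, N m; "tcp_pos": TCP position; "eef_rot": TCP orientation; "contact_force": force on the tool from outside, world axes, zero at the start; "moment": the same for the moment, N m; "gripper_width": finger opening in m; "gripper_force": force on a finger pad.
Only numpy, scipy, OpenCV 4.12 (cv2) and the standard library are available. Lean on these libraries where they do the work, as an engineer would, in place of code of your own. Each camera call takes 0.05 s, during which the arm holds its last target. There are 200 camera calls.

### The job

Load the brass cutting ring into the ring clamp so that its bore can be greased: with one fingertip press down the long bar on the clamp's left side to lift the spring-closed flap, and while you hold it up push the ring with the other fingertip along the plate, under the flap, until it is fully home against the end stop. Then let the bar go so that the flap comes down on the ring and holds it. The ring is only pushed, never picked up off the plate, and the grease tin, the spare steel ring and the brush beside the clamp stay where they are.

Things in the scene. Friction and masses are not known exactly. Their poses are not given: they have to be found in the camera images.
- clamp_plate: base of the ring clamp, fixed to the bench: a bare dark steel plate 168 (x) x 132 (y) x 10 mm. Origin: centre of its underside, on the bench. Its own +x is the direction in which the ring is pushed (roughly away from the robot), +y its left, z up. 'Plate frame' below means this frame, in mm.
- hinge_pin (a point): middle of the flap's hinge pin: x = 0, y = 22, z = 34 in the plate frame. The pin runs along the plate's x and is carried by three lugs (y 15 to 29, up to z = 41) at x = -74, 0 and 74.
- guide_mouth (a point): front end of the two white plastic guides between which the ring slides, on the plate's top: x = -62, y = -25, z = 10 in the plate frame. The slippery guides, 6 mm high and 66 mm apart inside, run from here straight along x to x = 72; the line midway between them is y = -25.
- ring_home (a point): where the centre of the ring's underside lies when the ring is home, touching the end stop: x = 40, y = -25, z = 10 in the plate frame, on the plate's top. The stop is a steel block 50 mm wide and 14 mm high across the far end of the guides, its face at x = 71.
- ring: the brass cutting ring: 62 mm outside diameter, about 44 mm bore, 20 mm high, 0.15 kg, lying flat on the plate between the guides (2 mm play each side), in front of the flap, its centre 63 to 74 mm before the home place. Origin: centre of its underside; z is up.
- flap_angle (a joint): angle of the spring flap (rad): 0 shut and empty, 0.19 lying on top of the ring; above 0.24 the ring passes freely under it; end of travel 0.47. A spring shuts it. When it is shut the front edge of its fork bars the ring's way.
- clamp_flap: the turning part, in one piece. Right of the hinge the flap itself: a fork of two prongs, each 14 mm wide, with rubber soles, reaching 76 mm from the pin to the right over the home place, x = 14 to 66 in the plate frame; it never rises more than 65 mm above the bench. Left of the hinge the long press bar (see bar_top). Origin on the hinge pin, at x = 0 of the plate frame.
- bar_top (a point): middle of the top face of the press bar (x = -83 to 81 in the plate frame, 22 mm wide, 5 thick). Shut: y = 51, 30 mm above the bench, sloping up to the left; at angle 0.25: 23 mm high; at 0.42: y = 47, 19 mm high, level. A fingertip can press it anywhere along its length, and slide along it, for the same angle. It takes about 4 N at first, 9 N at 0.42, and up to half as much again for friction.
- grease_tin: round blue tin with lid, 64 mm across, 38 mm high, left of the clamp; a bystander. Origin: centre of its underside.
- spare_ring: steel ring 66 mm across, 25 mm high, on the bench left of the clamp; a bystander. Origin: centre of its underside.
- brush: flat brush with a wooden handle, 158 x 44 x 12 mm, on the bench right of the clamp; a bystander. Origin: centre of its underside.

How it is judged (in metres and radians):
On the way, in this order (a step that is already met when the one before it is completed fails the run):
1. a finger presses the bar down and the flap stands clear of the ring's height, the ring still in front of it (value of joint flap_angle above 0.24 rad and contact force between the fingers and press_bar above 1.5 N and x of ring in the frame of ring_home below -0.03 m), for 0.2 s.
2. the ring is home against the end stop while a finger still holds the flap up clear of it (value of joint flap_angle above 0.22 rad and contact force between the fingers and press_bar above 1.5 N and horizontal distance between ring and ring_home below 0.005 m), for 0.1 s.
At the end, for the whole second after the job is handed in: The ring lies flat on the plate within 5 mm of home, the flap has come down on it (angle 0.15 to 0.22) and presses on it with more than 0.8 N, and everything is at rest (horizontal distance between ring and ring_home below 0.005 m and z of ring in the frame of ring_home below 0.003 m and value of joint flap_angle between 0.15 and 0.22 rad and contact force between clamp_flap and ring above 0.8 N and linear speed of ring below 0.01 m/s); the robot touches nothing.
It fails at once if the ring is lifted more than 6 mm off the plate (z of ring in the frame of ring_home above 0.006 m).
It fails at once if the ring is tipped (angle between ring's own z axis and vertical above 0.25 rad).
It fails at once if the ring comes off the plate or leaves it at the side (z of ring in the frame of ring_home below -0.005 m).
It fails at once if a bystander (grease tin, spare ring, brush) is moved more than 15 mm (distance of any of grease_tin, spare_ring, brush from where it was at the start of the episode above 0.015 m).
It also fails if it takes over 32 s, if anything falls off the work surface, if the arm or the gripper's body presses on something with over 40 N, if the wrist force passes 120 N, or if a joint passes its speed limit or range.

## Working session

There is one attempt and no reset: what is moved stays moved. The work goes in short steps, Python scripts to look and compute and a tool call to move; the robot and the scene stay as the last step left them, time stands still between calls to the robot, and variables do not carry over. Pictures are saved under pics/ and viewed, at most 12 in all, crops included, and the job is handed in when it is done.

Besides the shell and the picture viewer there is one more tool, called after "Request:" in YAML: its name, and indented under it one key for each argument. play_rows: Moves the arm, as the interface text tells. Shift numbers are shares of 0.15 m and turn numbers shares of 0.08 rad, none past 1 either way. Its arguments: {"type":"object","properties":{"rows":{"type":"array"},"squeeze":{"type":"number"}},"required":["rows"]}

```bash
mkdir -p pics
python3 - <<'E'
from plant import r
import cv2
s=r.get_state();print({k:s[k] for k in('time_s','tcp_pos','eef_rot','gripper_width','contact_force')})
for n in('scene','side'):
    c=r.capture(n);cv2.imwrite(f'pics/{n}0.png',c['image']);print(n,c['fx'],c['cx'],c['cy'],c['R'],c['t'])
E
```

```text
{'time_s': 0.0, 'tcp_pos': array([0.28047175, 0.61346296, 0.22562653]), 'eef_rot': array([ 1.79908488e+02, -6.39820083e-03, -2.45755023e+01]), 'gripper_width': 0.08743017545955435, 'contact_force': array([-0.73816572, -0.02162184,  0.2205094 ])}
scene 406.86722625974016 259.94449968986896 196.78962929233646 [[ 0.4434744  -0.89623795 -0.0093802 ]
 [-0.5892767  -0.28366691 -0.75649591]
 [ 0.67533949  0.3410141  -0.65393115]] [-0.16407006  0.40238706  0.54587123]
side 478.656334644625 254.2886122673332 194.80807165363478 [[ 0.99832381  0.05634221  0.01323362]
 [ 0.04178175 -0.54339671 -0.83843563]
 [-0.04004821  0.83758317 -0.54483995]] [-0.57089485  0.07995956  0.84235139]
```

View pics/scene0.png

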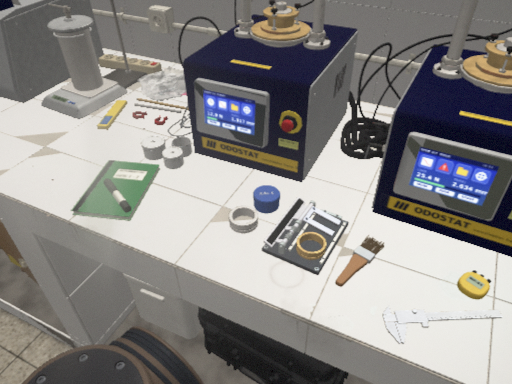

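View pics/side0.png

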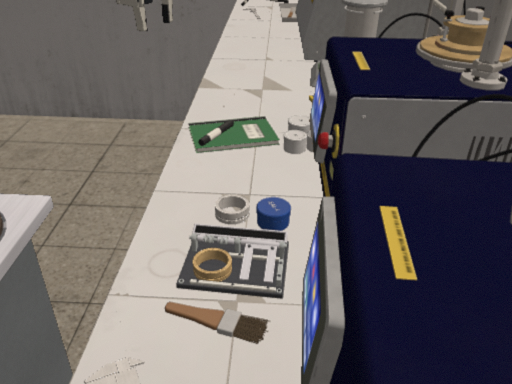

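The side view shows the clamp at about (235,260), with the brass ring at (212,264), the spare ring at (232,209), the tin at (273,213) and the brush at (220,320). In the scene view the clamp is at (305,235). I'll enlarge both.

Run:
```python
import cv2
a=cv2.imread('pics/side0.png')[190:300,170:300];b=cv2.imread('pics/scene0.png')[180:280,225:355]
a=cv2.resize(a,None,fx=6,fy=5.4,interpolation=2);a=cv2.resize(cv2.imread('pics/side0.png')[200:300,170:300],None,fx=6,fy=6,interpolation=cv2.INTER_CUBIC)
b=cv2.resize(b,None,fx=6,fy=6,interpolation=cv2.INTER_CUBIC)
cv2.imwrite('pics/sidez.png',a);cv2.imwrite('pics/scenez.png',b)
```

```text
(no output)
```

View pics/sidez.png

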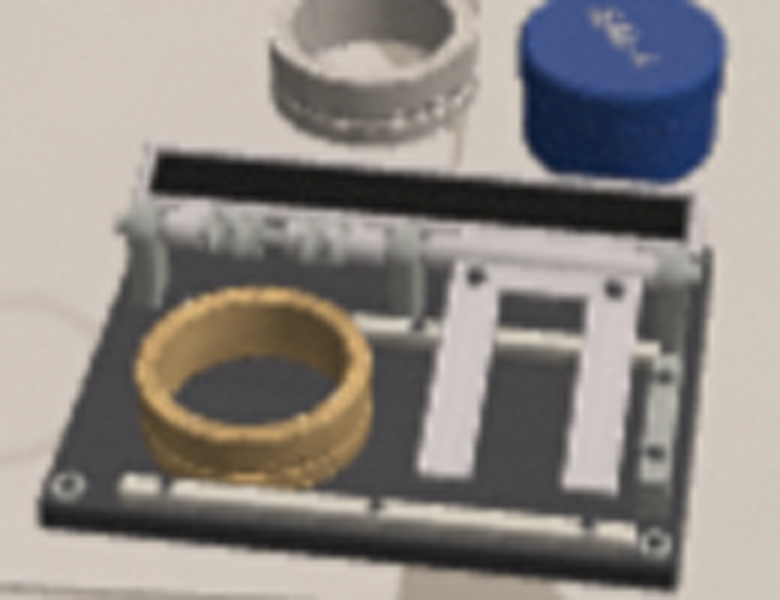

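View pics/scenez.png

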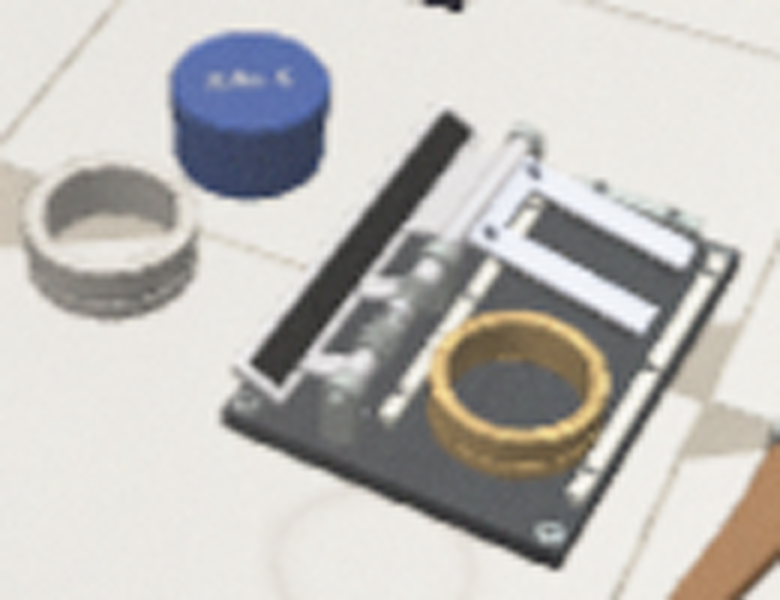

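Both crops are sharp enough to use. Plate corners are at side (42,505) and (678,566), and at scene (228,408), (560,553) and (740,252). The ring's top centre is at side (254,362) and scene (521,386). I'll fit the poses from these.

```bash
cat > fit.py <<'E'
import numpy as np
from scipy.optimize import least_squares
from plant import r
C={n:r.capture(n) for n in('side','scene')}
off={'side':(170,200),'scene':(225,180)}
def proj(n,X):
    c=C[n];p=c['R']@X+np.ravel(c['t']);return np.array([c['fx']*p[0]/p[2]+c['cx'],c['fy']*p[1]/p[2]+c['cy']])
def pix(n,u,v):return np.array([u/6+off[n][0],v/6+off[n][1]])
D=[('side',(-84,-66,10),42,503),('side',(84,-66,10),678,564),('side',(-83,61,34.5),148,147),('side',(81,61,34.5),703,190),
('scene',(-84,66,10),226,408),('scene',(-84,-66,10),560,553),('scene',(84,-66,10),740,252),('scene',(-83,61,34.5),235,368),('scene',(-83,41,25.5),283,396)]
def W(p,X):
    c,s=np.cos(p[2]),np.sin(p[2]);X=np.array(X)/1000
    return np.array([p[0]+c*X[0]-s*X[1],p[1]+s*X[0]+c*X[1],X[2]])
f=lambda p:np.concatenate([proj(n,W(p,X))-pix(n,u,v) for n,X,u,v in D])
s=least_squares(f,[.6,-.1,0],x_scale=[.1,.1,.1],loss='soft_l1');p=s.x
print('plate',p,np.degrees(p[2]));print(f(p).reshape(-1,2).round(1))
def tri(obs,z):
    return least_squares(lambda q:np.concatenate([proj(n,np.array([q[0],q[1],z]))-pix(n,u,v) for n,u,v in obs]),[.6,-.1])
def inpl(q):
    c,s=np.cos(p[2]),np.sin(p[2]);d=np.array(q[:2])-p[:2];return np.array([c*d[0]+s*d[1],-s*d[0]+c*d[1]])*1e3
for nm,o,z in [('ring',[('side',254,362),('scene',521,386)],.030),('spare',[('side',373,38),('scene',112,216)],.025),('tin',[('side',624,45),('scene',250,82)],.038)]:
    q=tri(o,z);print(nm,q.x.round(4),'plate',inpl(q.x).round(1),q.fun.round(1))
E
python3 fit.py
```

```text
plate [ 0.54325725 -0.02877773 -0.06511344] -3.7307250513605674
[[-0.8  0.4]
 [ 1.1  0.7]
 [-0.3 -1. ]
 [ 1.  -0.3]
 [-1.1  0.2]
 [ 0.2  0.3]
 [ 0.3 -0.5]
 [-0.4 -0.5]
 [-0.1  1.3]]
ring [ 0.5065 -0.0534] plate [-35.1 -27. ] [-0.7  0.5 -0.1 -1.4]
spare [0.5225 0.1137] plate [-29.9 140.8] [-0.4 -1.4  1.1 -0.1]
tin [0.6017 0.0947] plate [ 50.2 127. ] [-0.3 -0.8  0.7 -0.2]
```

The fit is good to about 1 pixel, and the ring is where it should be (about 72 mm before home, y about -25). My plan is to align the tool x-axis with the plate x-axis. With the fingers about 73 mm apart centre to centre, one presses the bar (y about 48) and the other sits behind the ring (y about -25). First I turn and approach.

Request:
play_rows:
  rows:
    - {"slide": [0, 0, 0], "delta_rot": [0, 0, -1], "fingers": 0.18}
    - {"slide": [0, 0, 0], "delta_rot": [0, 0, -1], "fingers": 0.18}
    - {"slide": [0, 0, 0], "delta_rot": [0, 0, -1], "fingers": 0.18}
    - {"slide": [0, 0, 0], "delta_rot": [0, 0, -1], "fingers": 0.18}
    - {"slide": [0, 0, 0], "delta_rot": [0, 0, -0.56], "fingers": 0.18}
    - {"slide": [0.136, 0.371, 0], "delta_rot": [0, 0, 0], "fingers": 0.18}
    - {"slide": [0.136, 0.371, 0], "delta_rot": [0, 0, 0], "fingers": 0.18}
    - {"slide": [0.136, 0.371, 0], "delta_rot": [0, 0, 0], "fingers": 0.18}

```text
time_s: 1.2
tcp_pos: [0.3313, 0.4415, 0.2263]
eef_rot: [180.0, 0.0, -3.6]
contact_force: [1.3, -0.3, -0.5]
gripper_width: 0.0521
gripper_force: 0.0
```

Request:
play_rows:
  rows:
    - {"slide": [0.136, 0.371, 0], "delta_rot": [0, 0, 0], "fingers": 0.18}
    - {"slide": [0.136, 0.371, 0], "delta_rot": [0, 0, 0], "fingers": 0.18}
    - {"slide": [0.136, 0.371, 0], "delta_rot": [0, 0, 0], "fingers": 0.18}
    - {"slide": [0.136, 0.371, 0], "delta_rot": [0, 0, 0], "fingers": 0.18}
    - {"slide": [0.136, 0.371, 0], "delta_rot": [0, 0, 0], "fingers": 0.18}
    - {"slide": [0.136, 0.371, 0], "delta_rot": [0, 0, 0], "fingers": 0.18}
    - {"slide": [0.136, 0.371, 0], "delta_rot": [0, 0, 0], "fingers": 0.18}
    - {"slide": [0.136, 0.371, 0], "delta_rot": [0, 0, 0], "fingers": 0.18}

```text
time_s: 2.2
tcp_pos: [0.4657, -0.0132, 0.2269]
eef_rot: [-180.0, -0.1, -3.6]
contact_force: [1.6, 0.8, 0.3]
gripper_width: 0.0518
gripper_force: 0.0
```

Request:
play_rows:
  rows:
    - {"slide": [0, 0, 0.28], "delta_rot": [0, 0, 0], "fingers": 0.18}
    - {"slide": [0, 0, 0.28], "delta_rot": [0, 0, 0], "fingers": 0.18}
    - {"slide": [0, 0, 0], "delta_rot": [0, 0, 0], "fingers": 0.18}

```text
time_s: 2.58
tcp_pos: [0.4632, -0.0124, 0.1403]
eef_rot: [179.9, 0.3, -3.7]
contact_force: [-0.9, 0.6, 1.6]
gripper_width: 0.0516
gripper_force: 0.0
```

Run:
```python
from plant import r
import cv2
s=r.get_state();print({k:s[k] for k in('time_s','tcp_pos','eef_rot','gripper_width','contact_force')})
c=r.capture('wrist');print(c['fx'],c['cx'],c['cy'],c['T_tool_cam'])
cv2.imwrite('pics/w1.png',c['image'])
```

```text
{'time_s': 2.575, 'tcp_pos': array([ 0.46323782, -0.01242165,  0.14029369]), 'eef_rot': array([179.86938636,   0.32655663,  -3.7300212 ]), 'gripper_width': 0.051637756648780515, 'contact_force': array([-0.85234058,  0.57082228,  1.56951132])}
289.35081384683144 255.35387656581733 190.99067519588363 [[-2.90167500e-04 -9.57741819e-01 -2.87629143e-01  7.62885834e-02]
 [ 9.99999339e-01  4.20268523e-05 -1.14876462e-03 -4.54108429e-04]
 [ 1.11230806e-03 -2.87629286e-01  9.57741174e-01 -1.58388291e-01]
 [ 0.00000000e+00  0.00000000e+00  0.00000000e+00  1.00000000e+00]]
```

View pics/w1.png

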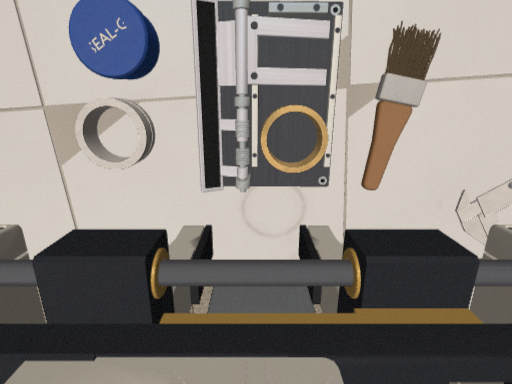

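The wrist view shows the plate's front right corner at (329,187), the ring's top centre at (294.5,138.5) and the bar's near end at (202–223,190). The fingertips span about u 178–213 and 299–340. I'll compare these with the fit.

Run:
```python
import numpy as np
from scipy.spatial.transform import Rotation as Ro
T=np.array([[-2.90167500e-04,-9.57741819e-01,-2.87629143e-01,7.62885834e-02],[1,4.2e-05,-1.14876e-03,-4.54108429e-04],[1.1123e-03,-2.87629286e-01,9.57741174e-01,-1.58388291e-01],[0,0,0,1]])
P=np.eye(4);P[:3,:3]=Ro.from_euler('xyz',[179.869,.3266,-3.730],degrees=True).as_matrix();P[:3,3]=[.46324,-.01242,.14029]
M=P@T;pl=[.54326,-.02878,-.06511]
for n,u,v,z in[('FR corner -84,-66',329,187,.01),('farR 84,-66',342,2,.01),('ring',294.5,138.5,.03),('barL -83,61',202,191,.0345),('barR -83,41',223,188.5,.0255),('pin y22',242,100,.037),('spare',116,133,.025),('tinTop',109,36,.038),('brushhandle end',371,188,.006)]:
    d=M[:3,:3]@np.array([(u-255.354)/289.35,(v-190.99)/289.35,1]);o=M[:3,3];X=o+d*(z-o[2])/d[2]
    c,s=np.cos(pl[2]),np.sin(pl[2]);e=X[:2]-pl[:2]
    print(n,X.round(4),(np.array([c*e[0]+s*e[1],-s*e[0]+c*e[1]])*1e3).round(1))
```

```text
FR corner -84,-66 [ 0.4514 -0.0877  0.01  ] [-87.8 -64.8]
farR 84,-66 [ 0.6185 -0.0975  0.01  ] [ 79.5 -63.7]
ring [ 0.5062 -0.0507  0.03  ] [-35.5 -24.3]
barL -83,61 [0.463  0.0391 0.0345] [-84.6  62.5]
barR -83,41 [0.4615 0.0201 0.0255] [-84.8  43.4]
pin y22 [ 0.5429 -0.0056  0.037 ] [-1.8 23.1]
spare [0.5215 0.1142 0.025 ] [-31.  141.2]
tinTop [0.5991 0.0977 0.038 ] [ 47.5 129.8]
brushhandle end [ 0.4462 -0.1329  0.006 ] [ -90.1 -110.2]
```

The wrist view agrees with the fit to within 3 mm. The correction is about -2.5 mm in x and +1 mm in y. The tool is now at plate (-78, 10), which puts the finger centres at y 46 and -26, with the front face about 5 mm behind the ring. Descending.

Request:
play_rows:
  rows:
    - {"slide": [-0.01, -0.005, 0.2], "delta_rot": [0, 0, 0], "fingers": 0.18}
    - {"slide": [0, 0, 0.2], "delta_rot": [0, 0, 0], "fingers": 0.18}
    - {"slide": [0, 0, 0.2], "delta_rot": [0, 0, 0], "fingers": 0.18}
    - {"slide": [0, 0, 0], "delta_rot": [0, 0, 0], "fingers": 0.18}

```text
time_s: 3.12
tcp_pos: [0.4641, -0.0102, 0.0528]
eef_rot: [180.0, 0.1, -3.6]
contact_force: [-0.4, 0.0, -0.1]
gripper_width: 0.0515
gripper_force: 0.0
```

Run:
```python
from plant import r
import cv2
s=r.get_state();print({k:s[k] for k in('time_s','tcp_pos','eef_rot','gripper_width','contact_force')})
a=r.capture('side')['image'][170:320,140:320]
cv2.imwrite('pics/s2.png',cv2.resize(a,None,fx=4,fy=4,interpolation=cv2.INTER_CUBIC))
```

```text
{'time_s': 3.125, 'tcp_pos': array([ 0.46405296, -0.010239  ,  0.05281117]), 'eef_rot': array([ 1.79953652e+02,  6.85461159e-02, -3.61095645e+00]), 'gripper_width': 0.0514848938700784, 'contact_force': array([-0.39175541,  0.03914039, -0.10521522])}
```

View pics/s2.png

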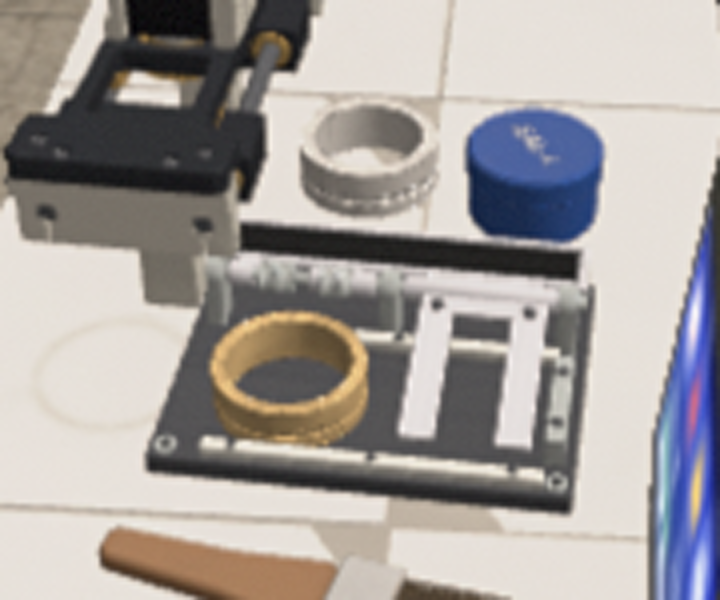

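The side view shows the fingertip at (175,300), clear behind the ring, whose rear edge is at (212,370), and the gripper body well above everything. Next I press the bar in steps.

Request:
play_rows:
  rows:
    - {"slide": [-0.013, 0, 0.06], "delta_rot": [0, 0, 0], "fingers": 0.18}
    - {"slide": [0, 0, 0.05], "delta_rot": [0, 0, 0], "fingers": 0.18}
    - {"slide": [0, 0, 0.04], "delta_rot": [0, 0, 0], "fingers": 0.18}
    - {"slide": [0, 0, 0.04], "delta_rot": [0, 0, 0], "fingers": 0.18}
    - {"slide": [0, 0, 0], "delta_rot": [0, 0, 0], "fingers": 0.18}
    - {"slide": [0, 0, 0], "delta_rot": [0, 0, 0], "fingers": 0.18}

```text
time_s: 3.92
tcp_pos: [0.4622, -0.0112, 0.0242]
eef_rot: [179.9, 0.0, -3.7]
contact_force: [-0.6, -5.7, 6.1]
gripper_width: 0.0513
gripper_force: 4.0
```

Run:
```python
from plant import r
import cv2
s=r.get_state();print({k:s[k] for k in('time_s','tcp_pos','eef_rot','gripper_width','contact_force','moment')})
a=r.capture('side')['image'][170:320,140:320]
cv2.imwrite('pics/s3.png',cv2.resize(a,None,fx=4,fy=4,interpolation=cv2.INTER_CUBIC))
```

```text
{'time_s': 3.925, 'tcp_pos': array([ 0.46215203, -0.01116022,  0.02424002]), 'eef_rot': array([ 1.79941809e+02,  9.19934171e-03, -3.65799778e+00]), 'gripper_width': 0.0513407030513442, 'contact_force': array([-0.62157804, -5.72053699,  6.10976018]), 'moment': array([-1.91803046e+00,  4.04796827e-04, -1.56030673e-02])}
```

View pics/s3.png

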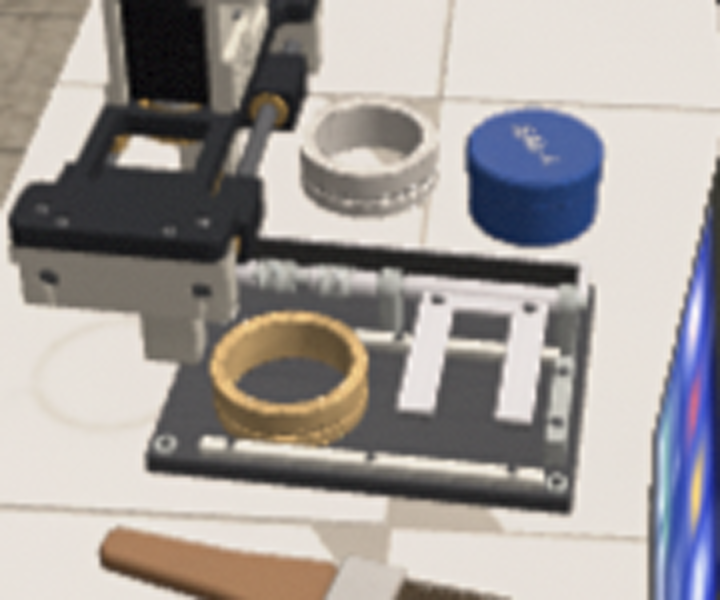

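The flap is rising: its prong tips moved from v 437 to v 412. Fz is 6 N and the ring hasn't moved. I'll press 4.5 mm more, then move forward in small steps.

Request:
play_rows:
  rows:
    - {"slide": [0, 0, 0.015], "delta_rot": [0, 0, 0], "fingers": 0.18}
    - {"slide": [0, 0, 0.015], "delta_rot": [0, 0, 0], "fingers": 0.18}
    - {"slide": [0, 0, 0], "delta_rot": [0, 0, 0], "fingers": 0.18}
    - {"slide": [0, 0, 0], "delta_rot": [0, 0, 0], "fingers": 0.18}
    - {"slide": [0, 0, 0], "delta_rot": [0, 0, 0], "fingers": 0.18}

```text
time_s: 4.6
tcp_pos: [0.4621, -0.0123, 0.0204]
eef_rot: [179.9, 0.0, -3.6]
contact_force: [-0.1, -14.9, 14.2]
gripper_width: 0.0516
gripper_force: 8.4
```

Request:
play_rows:
  rows:
    - {"slide": [0.03, 0, 0], "delta_rot": [0, 0, 0], "fingers": 0.18}
    - {"slide": [0.03, 0, 0], "delta_rot": [0, 0, 0], "fingers": 0.18}
    - {"slide": [0.03, 0, 0], "delta_rot": [0, 0, 0], "fingers": 0.18}
    - {"slide": [0.03, 0, 0], "delta_rot": [0, 0, 0], "fingers": 0.18}
    - {"slide": [0, 0, 0], "delta_rot": [0, 0, 0], "fingers": 0.18}

```text
time_s: 5.22
tcp_pos: [0.4773, -0.0127, 0.0191]
eef_rot: [179.9, 0.3, -3.7]
contact_force: [-9.1, -0.6, 11.8]
gripper_width: 0.0517
gripper_force: 6.3
```

Run:
```python
from plant import r
import cv2
s=r.get_state();print({k:s[k] for k in('time_s','tcp_pos','eef_rot','gripper_width','contact_force','moment')})
a=r.capture('side')['image'][170:320,140:320]
cv2.imwrite('pics/s4.png',cv2.resize(a,None,fx=4,fy=4,interpolation=cv2.INTER_CUBIC))
```

```text
{'time_s': 5.225, 'tcp_pos': array([ 0.47727565, -0.01267904,  0.01914596]), 'eef_rot': array([179.88232435,   0.28896594,  -3.69009085]), 'gripper_width': 0.05170263267453103, 'contact_force': array([-9.07931592, -0.63783133, 11.83324676]), 'moment': array([-0.07336553,  3.32442405,  0.20000722])}
```

View pics/s4.png

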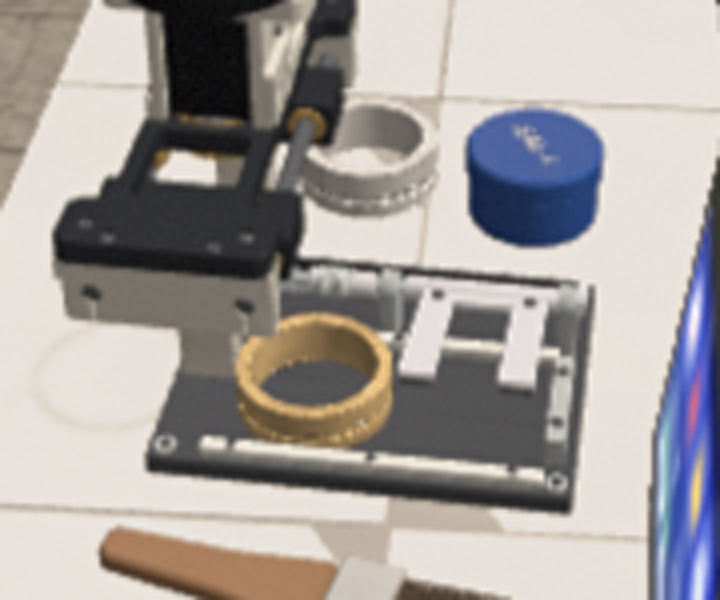

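The flap is well up and the ring has been pushed about 10 mm, lying flat, so about 63 mm remain. Continuing.

Request:
play_rows:
  rows:
    - {"slide": [0.03, 0, 0], "delta_rot": [0, 0, 0], "fingers": 0.18}
    - {"slide": [0.04, 0, 0], "delta_rot": [0, 0, 0], "fingers": 0.18}
    - {"slide": [0.04, 0, 0], "delta_rot": [0, 0, 0], "fingers": 0.18}
    - {"slide": [0.04, 0, 0], "delta_rot": [0, 0, 0], "fingers": 0.18}
    - {"slide": [0.04, 0, 0], "delta_rot": [0, 0, 0], "fingers": 0.18}
    - {"slide": [0.04, 0, 0], "delta_rot": [0, 0, 0], "fingers": 0.18}
    - {"slide": [0.04, 0, 0], "delta_rot": [0, 0, 0], "fingers": 0.18}
    - {"slide": [0.03, 0, 0], "delta_rot": [0, 0, 0], "fingers": 0.18}

```text
time_s: 6.28
tcp_pos: [0.5219, -0.0154, 0.0191]
eef_rot: [179.9, 0.3, -3.7]
contact_force: [-10.7, 0.0, 12.6]
gripper_width: 0.0516
gripper_force: 6.6
```

Request:
play_rows:
  rows:
    - {"slide": [0.02, 0, 0], "delta_rot": [0, 0, 0], "fingers": 0.18}
    - {"slide": [0.02, 0, 0], "delta_rot": [0, 0, 0], "fingers": 0.18}
    - {"slide": [0, 0, 0], "delta_rot": [0, 0, 0], "fingers": 0.18}

```text
time_s: 6.65
tcp_pos: [0.5281, -0.0157, 0.0192]
eef_rot: [179.9, 0.3, -3.7]
contact_force: [-8.4, -0.4, 11.0]
gripper_width: 0.0514
gripper_force: 6.0
```

Run:
```python
from plant import r
import cv2
s=r.get_state();print({k:s[k] for k in('time_s','tcp_pos','eef_rot','gripper_width','contact_force','moment')})
a=r.capture('side')['image'][170:320,140:320]
cv2.imwrite('pics/s5.png',cv2.resize(a,None,fx=4,fy=4,interpolation=cv2.INTER_CUBIC))
```

```text
{'time_s': 6.65, 'tcp_pos': array([ 0.52810825, -0.01574833,  0.01916733]), 'eef_rot': array([179.89955116,   0.29217526,  -3.68641846]), 'gripper_width': 0.05141218652036027, 'contact_force': array([-8.39125544, -0.41525912, 11.02433131]), 'moment': array([0.18267318, 3.37333636, 0.17287557])}
```

View pics/s5.png

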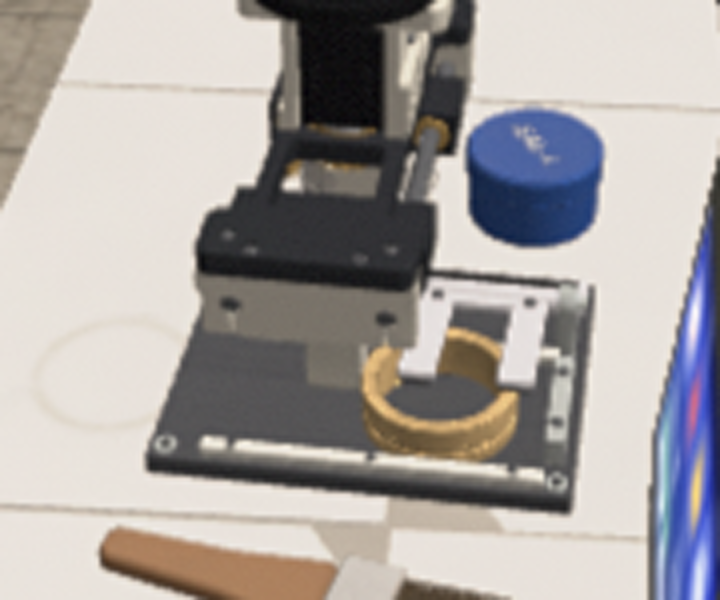

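The ring is under the raised flap. Its right edge is at u 518 and the stop face at about u 549, so roughly 12 mm remain. I'll creep until the force rises.

Request:
play_rows:
  rows:
    - {"slide": [0.02, 0, 0], "delta_rot": [0, 0, 0], "fingers": 0.18}
    - {"slide": [0.02, 0, 0], "delta_rot": [0, 0, 0], "fingers": 0.18}
    - {"slide": [0.015, 0, 0], "delta_rot": [0, 0, 0], "fingers": 0.18}
    - {"slide": [0, 0, 0], "delta_rot": [0, 0, 0], "fingers": 0.18}

```text
time_s: 7.2
tcp_pos: [0.5363, -0.0163, 0.0192]
eef_rot: [179.9, 0.3, -3.7]
contact_force: [-9.2, -0.9, 11.6]
gripper_width: 0.0514
gripper_force: 6.0
```

Request:
play_rows:
  rows:
    - {"slide": [0.01, 0, 0], "delta_rot": [0, 0, 0], "fingers": 0.18}
    - {"slide": [0.01, 0, 0], "delta_rot": [0, 0, 0], "fingers": 0.18}
    - {"slide": [0, 0, 0], "delta_rot": [0, 0, 0], "fingers": 0.18}

```text
time_s: 7.58
tcp_pos: [0.5388, -0.0165, 0.0191]
eef_rot: [179.9, 0.3, -3.7]
contact_force: [-9.7, -0.3, 12.6]
gripper_width: 0.0512
gripper_force: 6.3
```

Request:
play_rows:
  rows:
    - {"slide": [0.01, 0, 0], "delta_rot": [0, 0, 0], "fingers": 0.18}
    - {"slide": [0, 0, 0], "delta_rot": [0, 0, 0], "fingers": 0.18}

```text
time_s: 7.82
tcp_pos: [0.5405, -0.0166, 0.0191]
eef_rot: [179.9, 0.3, -3.7]
contact_force: [-9.8, 0.2, 12.2]
gripper_width: 0.0516
gripper_force: 6.2
```

Request:
play_rows:
  rows:
    - {"slide": [0.01, 0, 0], "delta_rot": [0, 0, 0], "fingers": 0.18}
    - {"slide": [0, 0, 0], "delta_rot": [0, 0, 0], "fingers": 0.18}

```text
time_s: 8.07
tcp_pos: [0.5409, -0.0168, 0.019]
eef_rot: [179.9, 0.4, -3.7]
contact_force: [-13.2, 1.7, 14.4]
gripper_width: 0.0517
gripper_force: 8.1
```

The x position has stalled and the force has jumped, so the ring is at the stop. I'll nudge once more, hold, back off 3 mm with the bar still down, and take a look.

Request:
play_rows:
  rows:
    - {"slide": [0.007, 0, 0], "delta_rot": [0, 0, 0], "fingers": 0.18}
    - {"slide": [0, 0, 0], "delta_rot": [0, 0, 0], "fingers": 0.18}
    - {"slide": [0, 0, 0], "delta_rot": [0, 0, 0], "fingers": 0.18}

```text
time_s: 8.45
tcp_pos: [0.541, -0.0169, 0.0189]
eef_rot: [179.9, 0.5, -3.7]
contact_force: [-15.6, 2.0, 16.8]
gripper_width: 0.0515
gripper_force: 9.6
```

Request:
play_rows:
  rows:
    - {"slide": [-0.03, 0, 0], "delta_rot": [0, 0, 0], "fingers": 0.18}
    - {"slide": [0, 0, 0], "delta_rot": [0, 0, 0], "fingers": 0.18}

```text
time_s: 8.7
tcp_pos: [0.5409, -0.016, 0.0199]
eef_rot: [180.0, 0.1, -3.7]
contact_force: [-4.5, -1.6, 10.0]
gripper_width: 0.0516
gripper_force: 5.6
```

Run:
```python
from plant import r
import cv2
s=r.get_state();print({k:s[k] for k in('time_s','tcp_pos','contact_force')})
a=r.capture('side')['image'][170:320,140:320]
cv2.imwrite('pics/s6.png',cv2.resize(a,None,fx=4,fy=4,interpolation=cv2.INTER_CUBIC))
```

```text
{'time_s': 8.7, 'tcp_pos': array([ 0.54088041, -0.0159899 ,  0.01992329]), 'contact_force': array([-4.50123781, -1.60765295, 10.03269412])}
```

View pics/s6.png

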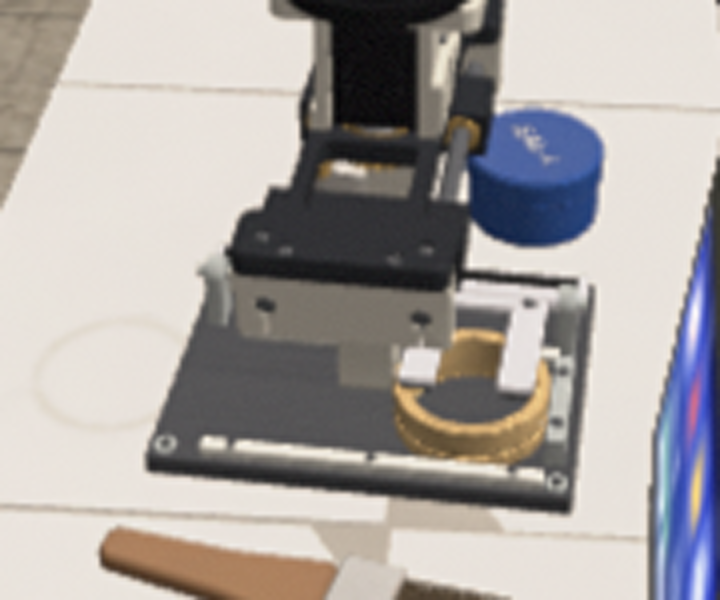

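The ring's right edge, at u about 550, is touching the stop block. I'll back off 5 mm more and then raise slowly, which lets the flap down gently.

Request:
play_rows:
  rows:
    - {"slide": [-0.015, 0, 0], "delta_rot": [0, 0, 0], "fingers": 0.18}
    - {"slide": [-0.02, 0, 0], "delta_rot": [0, 0, 0], "fingers": 0.18}
    - {"slide": [0, 0, 0], "delta_rot": [0, 0, 0], "fingers": 0.18}
    - {"slide": [0, 0, -0.02], "delta_rot": [0, 0, 0], "fingers": 0.18}
    - {"slide": [0, 0, -0.03], "delta_rot": [0, 0, 0], "fingers": 0.18}
    - {"slide": [0, 0, -0.04], "delta_rot": [0, 0, 0], "fingers": 0.18}
    - {"slide": [0, 0, -0.06], "delta_rot": [0, 0, 0], "fingers": 0.18}
    - {"slide": [0, 0, -0.2], "delta_rot": [0, 0, 0], "fingers": 0.18}

```text
time_s: 9.75
tcp_pos: [0.5349, -0.0156, 0.0713]
eef_rot: [179.9, 0.2, -3.7]
contact_force: [0.2, 0.1, 0.2]
gripper_width: 0.0518
gripper_force: 0.0
```

Request:
play_rows:
  rows:
    - {"slide": [0, 0, -0.3], "delta_rot": [0, 0, 0], "fingers": 0.18}
    - {"slide": [-0.3, 0, -0.2], "delta_rot": [0, 0, 0], "fingers": 0.18}
    - {"slide": [-0.3, 0, 0], "delta_rot": [0, 0, 0], "fingers": 0.18}
    - {"slide": [0, 0, 0], "delta_rot": [0, 0, 0], "fingers": 0.18}
    - {"slide": [0, 0, 0], "delta_rot": [0, 0, 0], "fingers": 0.18}

```text
time_s: 10.38
tcp_pos: [0.447, -0.0093, 0.1477]
eef_rot: [-180.0, -0.1, -3.6]
contact_force: [0.1, 0.8, -0.3]
gripper_width: 0.0514
gripper_force: 0.0
```

Run:
```python
from plant import r
import cv2
s=r.get_state();print({k:s[k] for k in('time_s','tcp_pos','contact_force')})
a=r.capture('side')['image'][170:320,140:320]
cv2.imwrite('pics/s7.png',cv2.resize(a,None,fx=4,fy=4,interpolation=cv2.INTER_CUBIC))
```

```text
{'time_s': 10.375, 'tcp_pos': array([ 0.44696173, -0.0092833 ,  0.1477269 ]), 'contact_force': array([ 0.08131636,  0.8055    , -0.28404432])}
```

View pics/s7.png

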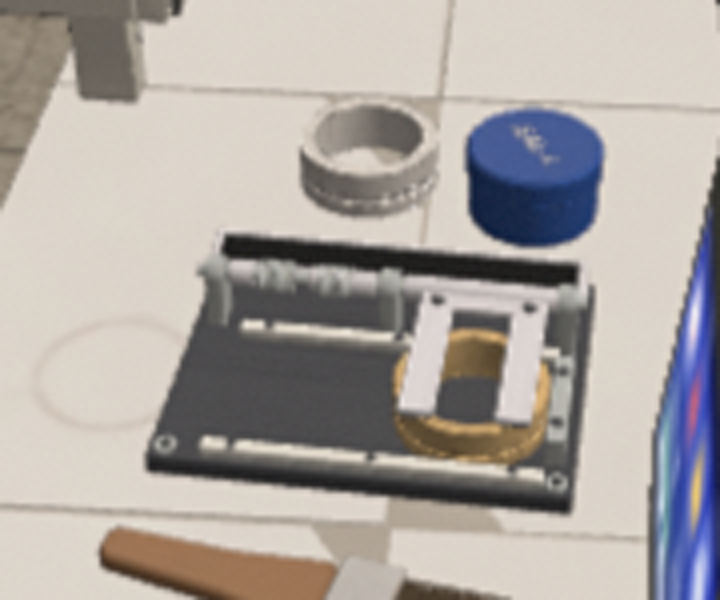

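The flap lies on the ring, which is home at the stop, and the bystanders haven't moved. I'm handing the job in.

```bash
python3 -c "
from plant import r
print(r.close_job())"
```

```text
the job is handed in; nothing more can be done
None
```

The brass ring is against the end stop with the flap resting on it, the bystanders look unmoved, and the job was handed in at about 10.4 s; the hand-in returned no verdict.

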